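Unload the spring-eject cylinder cradle

ROBOT

A 7-joint arm with a two-finger parallel gripper is mounted at the origin on a cart in front of the work surface, level with it; the furniture and walls round the work are solid. World frame = base frame: x ahead of the robot, y to its left, z up, the work surface at z = 0. Lengths are in m, angles in rad, forces in N, time in s.
With the tool pointing down it reaches from about 0.4 to 0.85 m from the base axis. Payload 6.9 kg.
Tool frame: the origin (TCP) lies midway between the tips of the shut fingers; the grasp point (between the pads) lies 19 mm behind it (env.tcp_to_grasp is the distance from the TCP to the grasp point, in m); z points along the fingers, y is the line along which they close (so a half turn about z gives the same grasp; the last joint's range is limited). The gripper opens to 85 mm and grips with 20 to 120 N. Pads are 22 mm wide; open, the fingers measure 114 mm over their backs; the gripper's body (76 mm by 85 mm) begins 54 mm behind the grasp point. The pads swing forward as they close: fully open they stand 13 mm farther back than shut.
Start: joints at [1.373, 0.507, -0.238, 1.5, 0.126, 1.149, -0.155], TCP at [0.186, -0.597, 0.231] pointing down, gripper open.
Joint ranges: [-3.08, 3.08], [-0.24, 2.05], [-1.43, 1.35], [0, 2.5], [-1.52, 4.66], [0.17, 1.96], [-2.89, 2.89]. Speed limits (rad/s): [2.39, 2.39, 3.14, 3.14, 3.14, 3.14, 3.14].

INTERFACE

Orientations are given as a unit quaternion [w, x, y, z].
In Python, from bench import env, eyes, nets gives the robot as it stands.
- The arm moves only by the tool step_arm, never from a script. Its argument "moves" is a list of rows, each a list of 3 entries, a list of its own where there are three numbers: the turn, a rotation vector about the tool's x, y, z in units of 6 degrees (1.0 is 6 degrees), then the shift along the tool's x, y, z in units of 30 mm (1.0 is 30 mm), then the opening, from -1 (shut) to 1 (fully open). In form: [[[wx, wy, wz], [x, y, z], fingers], ...]. A call has 1 to 8 rows; each row shifts and turns the commanded pose from where the row before left it, along the tool's axes as they then stand; what a row does not reach is not made up. A row lasts 1/12 s, in which the tool goes at most 41.7 mm and 7.16 degrees, less where a joint would pass 70% of its speed; a pose out of reach is approached as far as the arm can. A call is refused whole if a number of a shift passes 1 or a number of a turn 1, either way. A call with a gripper value outside its range is refused whole. The fingers move at their own pace and stop on an object; "squeeze" is the grip in N (left out, the last holds). Time passes only in rows, so rows that do not move let the fingers close. It gives the time, the measured TCP pose, the force, the opening and the grip force at its end, in the units of the state.
- env.state(): the state, without advancing time (a new reading comes with each control period).
- eyes.camera(name): name is "side" or "top"; returns the picture (384x512x3 uint8, red, green, blue); there is no depth.
- eyes.camera_info(name): a dict with "fx", "fy", "cx", "cy" (pixels), "xyz" and "orientation" of the camera in the world. Camera axes: x right, y up, looking along -z (the intrinsics and any distortion apply to the point x, -y, -z); pixel columns grow to the right and rows downward; lengths in m; the calibration is good to about 2 mm. A picture is of the moment at which its call begins. camera_info takes no time and is no camera call.
- env.job_done(): hands the job in; it is judged then, once.
Trained networks look in the newest picture that a camera, given by its name, has taken for a name from the list of things; names that differ only in an ending like _2 or _b are one class to them, and where a whole thing is asked for, a point or a joint stands for the part that bears it (a point fixed in the world has none). Each returns a list of dicts, best first, with "confidence" (0 to 1); they miss things now and then, are a little off and sometimes report something else, mostly with a low value. They report only what shows in the picture. A call takes as long as a camera call. They do not tell look-alikes from the thing itself.
- nets.recognise(camera, query): "at" ([x, y, z] in m, in the coordinates of the camera as it stood for that picture, good to about 4 mm: the middle of the surface that is visible of it).
- nets.outline_of(camera, query): "mask" (384x512 bool, what is visible of it).
- nets.tip_of(camera, query): "at" ([x, y, z] in m, in the coordinates of the camera as it stood for that picture, good to about 4 mm: a listed point, or the origin of a listed thing).
The state is a dict: "t": time; "qpos": joint angles; "qd": joint speeds; "tau": joint torques, N m; "position": TCP position; "tcp_rot": TCP orientation; "contact_force": force on the tool from outside, world axes, zero at the start; "moment": the same for the moment, N m; "opening": finger opening in m; "finger_force": force on a finger pad.
Only numpy, scipy, OpenCV 4.12 (cv2) and the standard library are available. Lean on these libraries where they do the work, as an engineer would, in place of code of your own. Each camera call takes 0.05 s, during which the arm holds its last target. There are 200 camera calls.

TASK

Unload the air cylinder from the sloping cradle: press the black release pad right down with one finger and, as the springs kick the cylinder out, stop it with the other finger while it is still on the bed, before it slides off the low end. Do not pick anything up or disturb the other things on the bench; finish like that, holding the pad down with one finger and the cylinder back with the other.

Things in the scene. Friction and masses are not known exactly. Their poses are not given: they have to be found in the camera images.
- cradle: The cradle, a fixed fixture that stands on the bench, 272 x 122 mm in plan and about 151 mm high. Origin on the bench, under the middle of the lane at the gate; x points along the lane towards its high end, y to the left of that (the side of the release pad), z up.
- bed: The sloping bed of the cradle, 266 mm long, tilted by 0.36 rad (20.6 degrees); slippery white plastic floor 31 mm wide between two guide lips 6 mm high (48 mm over the lips). Its origin is on the floor in the middle of the lane at the gate, 60 mm above the bench; x points up the slope, y to the left, z at right angles off the floor. The open low end is at x = -100 mm; the ejector head (52 mm wide, 35 mm high) starts at x = +130 mm. The lane below the gate is empty.
- pad_top (a point): Centre of the top face of the black, ribbed, level release pad, 40 mm along the lane by 32 mm across, left of the lane: 58 mm from the lane's middle line and 42 mm downhill of the gate (both measured level). The pad moves straight down with the gate. At rest it is 71 mm above the bench, fully pressed 56 mm, which is then 12 mm above the bed floor beside it and so lower than the cylinder's top.
- release (a joint): Travel of the release pad and its steel gate blade, in m: 0 at rest (gate stands 10 mm above the floor across the lane and holds the cylinder), 0.015 fully down. The cylinder comes free at about 0.011. Spring: 2 N at rest, 4.4 N fully down, plus up to about 1 N of friction from the loaded gate; it springs back up when let go. Press it slowly (a few cm/s).
- lane_point (a point): Point on the bed's floor in the middle of the lane, level with the middle of the pad (45 mm down the slope from the gate): a good place to have the stopping finger stand above the floor.
- lane_end (a point): Middle of the open low edge of the bed's floor.
- cylinder: The pneumatic cylinder in the cradle: 120 mm long, dark barrel between two square 30 x 30 mm grey end blocks, with a thin 8 mm rod at one end; about 0.14 kg, loose. Lies in the lane with its rod uphill and its flat cap end against the gate. Origin in the middle of its underside; y points along it from rod to cap (downhill), z off the floor.
- cylinder_cap (a point): Centre of the flat 30 x 30 mm cap-end face of the cylinder, the face that leads downhill, 15 mm above the floor; it is at x = 0 of the bed while the gate holds it. When freed, two spring pins push the cylinder 14 mm with 3.8 N falling to 1.7 N and it then runs on down the slippery slope, past the low end in less than half a second.
- small_cylinder: Another, smaller air cylinder (24 x 105 x 24 mm) lying on the bench; leave it alone.
- coupler: A steel air coupler (22 x 50 x 22 mm) lying on the bench; leave it alone.
- tape_reel: A white reel of thread tape (52 mm across, 14 mm high) lying on the bench; leave it alone.
There are look-alikes about, which are no part of the job. What is shaped like the cylinder but orange or turquoise is not meant.

How it is judged:
On the way, in this order (a step that is already met when the one before it is completed fails the run):
1. a finger presses the release pad down until the gate clears the cylinder (value of joint release above 0.009 m and contact force between the fingers and release above 0.5 N).
2. the cylinder has been kicked out over the gate and is stopped on the bed by a finger (x of cylinder_cap in the frame of bed between -0.075 and -0.005 m and linear speed of cylinder below 0.02 m/s and contact force between the fingers and cylinder above 0.08 N), for 0.3 s.
At the end, for the whole second after the job is handed in: The cylinder lies at rest flat in the lane of the bed, its cap end 5 to 75 mm past the gate, kept from sliding by a finger that touches it, while a finger keeps the release pad pressed at least 11 mm down (all of step 2 and z of cylinder in the frame of bed below 0.006 m and angle between the y axis of cylinder and the x axis of bed, either way round below 0.12 rad and contact force between the fingers and release above 0.5 N and value of joint release above 0.011 m); the arm keeps its last pose, push and grip.
It fails at once if the cylinder is picked up off the bed (z of cylinder in the frame of bed above 0.012 m).
It fails at once if the cylinder runs away to the open low end of the bed (x of cylinder_cap in the frame of bed below -0.092 m).
It fails at once if another thing on the bench is disturbed (distance of any of small_cylinder, coupler, tape_reel from where it was at the start of the episode above 0.02 m).
It also fails if it takes over 29 s, if anything falls off the work surface, if the arm or the gripper's body presses on something with over 40 N, if the wrist force passes 120 N, or if a joint passes its speed limit or range.

## Working session

There is one attempt and no reset: what is moved stays moved. The work goes in short steps, Python scripts to look and compute and a tool call to move; the robot and the scene stay as the last step left them, time stands still between calls to the robot, and variables do not carry over. Pictures are saved under pics/ and viewed, at most 10 in all, crops included, and the job is handed in when it is done.

Besides the shell and the picture viewer there is one more tool, called after "Call:" as name([rows], argument=value, ...), one row to a line, values as JSON. step_arm: Moves the arm, as the interface text tells. Its arguments: {"type":"object","properties":{"moves":{"type":"array"},"squeeze":{"type":"number"}},"required":["moves"]}

```bash
mkdir -p pics
cat > h.py <<'E'
from bench import env, eyes, nets
import numpy as np, cv2
from scipy.spatial.transform import Rotation as R
def rot(q): return R.from_quat([q[1],q[2],q[3],q[0]])
def world(cam,p):
    i=eyes.camera_info(cam); return rot(i["orientation"]).apply(p)+np.array(i["xyz"])
def pix(cam,P):
    i=eyes.camera_info(cam); c=rot(i["orientation"]).inv().apply(np.array(P)-np.array(i["xyz"]))
    return i["cx"]+i["fx"]*c[0]/-c[2], i["cy"]+i["fy"]*-c[1]/-c[2]
E
python3 - <<'E'
from h import *
np.set_printoptions(precision=3,suppress=True)
ims=[]
for c in ("side","top"):
    im=eyes.camera(c); ims.append(im); print(c,eyes.camera_info(c))
    for q in ("pad_top","lane_point","lane_end","cylinder_cap","cradle","bed","cylinder"):
        for d in nets.tip_of(c,q)[:3]:
            w=world(c,d["at"]); print(q,round(d["confidence"],2),w,np.round(pix(c,w)))
cv2.imwrite("pics/a.png",cv2.resize(np.vstack(ims)[:,:,::-1],(400*1,600)))
cv2.imwrite("pics/side.png",ims[0][:,:,::-1]);cv2.imwrite("pics/top.png",ims[1][:,:,::-1])
s=env.state(); print(s["t"],s["position"],s["tcp_rot"],s["contact_force"],s["opening"])
E
```

```text
side {'fx': 351.4953986829476, 'fy': 351.4953986829476, 'cx': 257.7608879946985, 'cy': 187.26990420607, 'xyz': array([ 0.26 , -0.538,  0.491]), 'orientation': array([ 0.827,  0.509, -0.125, -0.205])}
pad_top 0.58 [0.501 0.252 0.068] [198. 192.]
lane_point 0.64 [0.477 0.205 0.042] [197. 211.]
lane_end 0.64 [0.431 0.225 0.03 ] [177. 216.]
cylinder_cap 0.93 [0.516 0.189 0.074] [213. 199.]
cylinder_cap 0.68 [ 0.588 -0.061  0.016] [291. 267.]
cylinder_cap 0.66 [0.821 0.232 0.013] [304. 188.]
cradle 0.88 [ 0.517  0.192 -0.002] [214. 224.]
bed 0.69 [0.521 0.192 0.001] [216. 223.]
bed 0.61 [0.521 0.192 0.059] [215. 203.]
bed 0.57 [0.514 0.192 0.075] [212. 198.]
cylinder 0.95 [0.569 0.168 0.082] [236. 195.]
cylinder 0.93 [ 0.555 -0.011  0.018] [265. 258.]
cylinder 0.68 [0.822 0.169 0.016] [317. 196.]
top {'fx': 436.4405742658446, 'fy': 436.4405742658446, 'cx': 249.59562260162315, 'cy': 188.69019907476965, 'xyz': array([0.534, 0.177, 1.06 ]), 'orientation': array([-0.705, -0.028,  0.042,  0.708])}
pad_top 0.89 [0.496 0.263 0.075] [203. 249.]
pad_top 0.34 [ 0.517  0.193 -0.005] [235. 239.]
lane_point 0.56 [0.478 0.207 0.047] [228. 257.]
lane_end 0.91 [0.427 0.227 0.024] [220. 278.]
cylinder_cap 0.89 [0.512 0.193 0.074] [234. 242.]
cylinder_cap 0.64 [ 0.595 -0.054  0.012] [337. 206.]
cradle 0.9 [ 0.514  0.193 -0.005] [234. 240.]
bed 0.8 [0.52  0.195 0.058] [233. 238.]
cylinder 0.88 [0.567 0.172 0.081] [243. 217.]
cylinder 0.83 [0.827 0.169 0.01 ] [244. 113.]
cylinder 0.59 [ 0.552 -0.005  0.017] [317. 224.]
0.8 [ 0.186 -0.597  0.231] [-0.     0.989  0.151  0.   ] [-0.82  -0.951 -0.371] 0.08556370597251226
```

View pics/side.png

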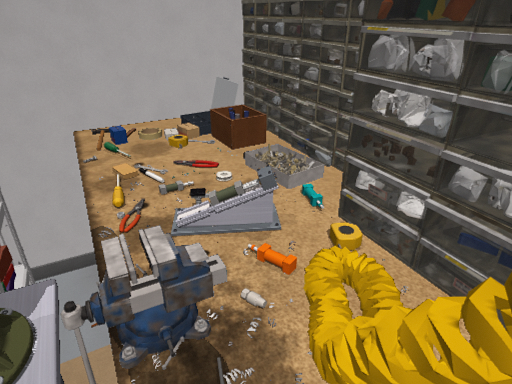

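View pics/top.png

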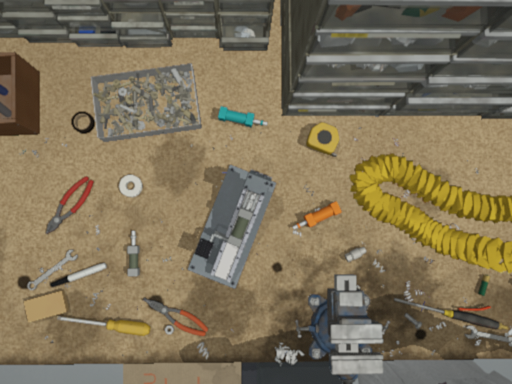

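The cradle is at (230,205) in the side picture and (232,225) in the top one. The pad is at about (198,192) side and (203,249) top. There are three cylinder candidates in the top picture:
- (243,217): dark barrel, lying in the cradle. This one fits the description.
- (320,215): orange, a look-alike.
- (240,117): turquoise, a look-alike.

Next I'll fit the cradle pose, confirm with a crop and plan the approach.

Run:
```python
from h import *
from scipy.optimize import least_squares
np.set_printoptions(precision=3,suppress=True)
c,s=np.cos(.36),np.sin(.36)
mod=dict(pad=(-.042,.058,.071),lp=(-.045*c,0,.060-.045*s),end=(-.1*c,0,.06-.1*s),cap=(-.015*s,0,.06+.015*c),cyl=(.06*c,0,.06+.06*s),gate=(0,0,0))
mea=[("pad",(.501,.252)),("pad",(.496,.263)),("lp",(.477,.205)),("lp",(.478,.207)),("end",(.431,.225)),("end",(.427,.227)),("cap",(.516,.189)),("cap",(.512,.193)),("cyl",(.569,.168)),("cyl",(.567,.172)),("gate",(.517,.192)),("gate",(.514,.193)),("gate",(.521,.192)),("gate",(.520,.195))]
def pt(p,m): a=p[2]; return np.array([p[0]+np.cos(a)*m[0]-np.sin(a)*m[1],p[1]+np.sin(a)*m[0]+np.cos(a)*m[1]])
f=least_squares(lambda p:np.concatenate([pt(p,mod[k])-np.array(v) for k,v in mea]),[.515,.193,-.38])
p=f.x;print(p,f.fun.reshape(-1,2).round(3).tolist())
open("fit.txt","w").write(" ".join(map(str,p)))
t=pt(p,(-.045,.030,0));print("tcp target",t,"pad",pt(p,mod["pad"]))
im=cv2.imread("pics/top.png");cv2.imwrite("pics/crop.png",cv2.resize(im[155:295,170:310],(600,600),interpolation=cv2.INTER_CUBIC))
# plan
Rt=rot(env.state()["tcp_rot"]);pos=np.array(env.state()["position"])
y=Rt.as_matrix()[:,1];yd=np.array([-np.sin(p[2]),np.cos(p[2])])
d=np.degrees(np.arctan2(yd[1],yd[0])-np.arctan2(y[1],y[0]))
print("world yaw turn",d)
W=[pos,(.42,-.40,.33),(.50,-.1,.33),(t[0],t[1],.18)]
N=[12,12,16];n=sum(N);k=0
for a,b,m in zip(W,W[1:],N):
    for j in range(m):
        print(k,(Rt.inv().apply((np.array(b)-a)/m)/.03).round(2)) if k%2==0 else 0
        Rt=R.from_rotvec([0,0,np.radians(d/n)])*Rt;k+=1
print("turn per row tool z",-d/n/6)
```

```text
[ 0.517  0.191 -0.372] [[-0.002, 0.008], [0.003, -0.003], [0.001, 0.001], [-0.0, -0.001], [-0.001, -0.0], [0.003, -0.002], [-0.004, 0.004], [0.0, -0.0], [0.0, 0.002], [0.002, -0.002], [0.0, -0.001], [0.003, -0.002], [-0.004, -0.001], [-0.003, -0.004]]
tcp target [0.486 0.235] pad [0.499 0.26 ]
world yaw turn 141.32010950233504
0 [ 0.78 -0.33 -0.27]
2 [ 0.82 -0.23 -0.27]
4 [ 0.84 -0.13 -0.27]
6 [ 0.85 -0.02 -0.27]
8 [ 0.84  0.08 -0.27]
10 [ 0.83  0.19 -0.27]
12 [ 0.83 -0.23  0.  ]
14 [ 0.85 -0.12  0.  ]
16 [ 0.86 -0.02  0.  ]
18 [0.86 0.09 0.  ]
20 [0.84 0.19 0.  ]
22 [0.81 0.3  0.  ]
24 [0.69 0.12 0.31]
26 [0.67 0.2  0.31]
28 [0.64 0.28 0.31]
30 [0.6  0.36 0.31]
32 [0.55 0.43 0.31]
34 [0.49 0.5  0.31]
36 [0.43 0.55 0.31]
38 [0.36 0.6  0.31]
turn per row tool z -0.5888337895930627
```

View pics/crop.png

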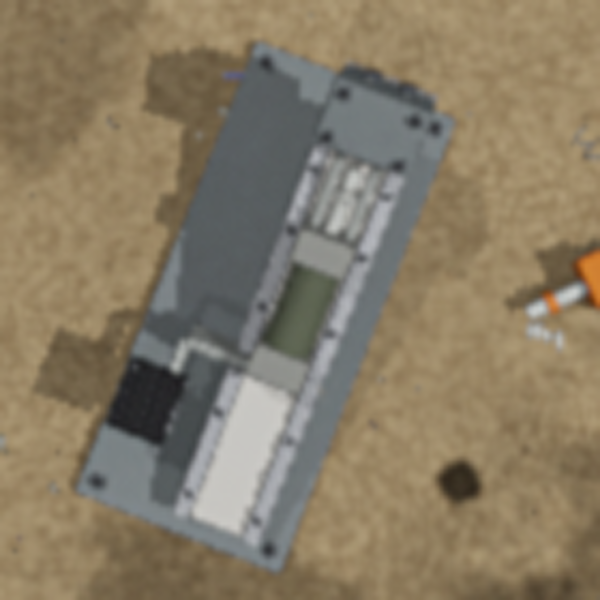

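The crop confirms it: the dark cylinder sits in the cradle with its cap at about (275,370), the black pad is at (148,400), and the empty lane is below the gate at (240,450). Approaching now.

Call:
step_arm([
  [[0,0,-0.59],[0.78,-0.33,-0.27],0.1],
  [[0,0,-0.59],[0.8,-0.28,-0.27],0.1],
  [[0,0,-0.59],[0.82,-0.23,-0.27],0.1],
  [[0,0,-0.59],[0.83,-0.18,-0.27],0.1],
  [[0,0,-0.59],[0.84,-0.13,-0.27],0.1],
  [[0,0,-0.59],[0.85,-0.08,-0.27],0.1],
  [[0,0,-0.59],[0.85,-0.02,-0.27],0.1],
  [[0,0,-0.59],[0.85,0.03,-0.27],0.1],
])

```text
t: 1.47
position: [0.3444, -0.4625, 0.2974]
tcp_rot: [0.0, 0.92, 0.391, 0.0]
contact_force: [1.1, -0.8, 0.3]
opening: 0.0467
finger_force: 0.0
```

Call:
step_arm([
  [[0,0,-0.59],[0.84,0.08,-0.27],0.1],
  [[0,0,-0.59],[0.84,0.14,-0.27],0.1],
  [[0,0,-0.59],[0.83,0.19,-0.27],0.1],
  [[0,0,-0.59],[0.81,0.24,-0.27],0.1],
  [[0,0,-0.59],[0.83,-0.23,0],0.1],
  [[0,0,-0.59],[0.84,-0.18,0],0.1],
  [[0,0,-0.59],[0.85,-0.12,0],0.1],
  [[0,0,-0.59],[0.86,-0.07,0],0.1],
])

```text
t: 2.13
position: [0.4474, -0.2969, 0.329]
tcp_rot: [0.0, 0.797, 0.604, 0.0]
contact_force: [1.1, -0.6, 0.9]
opening: 0.0468
finger_force: 0.0
```

Call:
step_arm([
  [[0,0,-0.59],[0.86,-0.02,0],0.1],
  [[0,0,-0.59],[0.86,0.04,0],0.1],
  [[0,0,-0.59],[0.86,0.09,0],0.1],
  [[0,0,-0.59],[0.85,0.14,0],0.1],
  [[0,0,-0.59],[0.84,0.19,0],0.1],
  [[0,0,-0.59],[0.83,0.25,0],0.1],
  [[0,0,-0.59],[0.81,0.3,0],0.1],
  [[0,0,-0.59],[0.79,0.35,0],0.1],
])

```text
t: 2.8
position: [0.4998, -0.0971, 0.3289]
tcp_rot: [0.0, 0.625, 0.781, -0.0]
contact_force: [0.1, -1.1, 0.2]
opening: 0.0469
finger_force: 0.0
```

Call:
step_arm([
  [[0,0,-0.59],[0.69,0.12,0.2],0.1],
  [[0,0,-0.59],[0.68,0.16,0.2],0.1],
  [[0,0,-0.59],[0.67,0.2,0.2],0.1],
  [[0,0,-0.59],[0.66,0.24,0.2],0.1],
  [[0,0,-0.59],[0.64,0.28,0.2],0.1],
  [[0,0,-0.59],[0.62,0.32,0.2],0.1],
  [[0,0,-0.59],[0.6,0.36,0.2],0.1],
  [[0,0,-0.59],[0.58,0.4,0.2],0.1],
])

```text
t: 3.47
position: [0.4909, 0.0694, 0.2797]
tcp_rot: [-0.0, 0.415, 0.91, -0.0]
contact_force: [0.3, -0.8, -0.1]
opening: 0.047
finger_force: 0.0
```

Call:
step_arm([
  [[0,0,-0.59],[0.55,0.43,0.2],0.1],
  [[0,0,-0.59],[0.52,0.47,0.2],0.1],
  [[0,0,-0.59],[0.49,0.5,0.2],0.1],
  [[0,0,-0.59],[0.46,0.53,0.2],0.1],
  [[0,0,-0.59],[0.43,0.55,0.2],0.1],
  [[0,0,-0.59],[0.4,0.58,0.2],0.1],
  [[0,0,-0.59],[0.36,0.6,0.2],0.1],
  [[0,0,-0.59],[0.32,0.62,0.2],0.1],
])

```text
t: 4.13
position: [0.4835, 0.237, 0.2317]
tcp_rot: [-0.0, 0.18, 0.984, -0.0]
contact_force: [-0.4, 0.3, -0.3]
opening: 0.047
finger_force: 0.0
```

```bash
cat > look.py <<'E'
from h import *
import sys
np.set_printoptions(precision=3,suppress=True)
p=list(map(float,open("fit.txt").read().split()))
s=env.state();Rt=rot(s["tcp_rot"]).as_matrix();T=np.array(s["position"])
a=p[2];u=np.array([np.cos(a),np.sin(a)]);l=np.array([-np.sin(a),np.cos(a)])
d=T[:2]-np.array(p[:2]);print("tcp in cradle",d@u,d@l,T[2],"z axis",Rt[:,2],"yaw err",np.degrees(np.arctan2(Rt[1,1],Rt[0,1])-np.arctan2(l[1],l[0])))
out=[]
for c,h in (("side",(120,260,130,340)),("top",(155,295,150,350))):
    im=np.ascontiguousarray(eyes.camera(c)[:,:,::-1]);k=3.8
    cr=cv2.resize(im[h[0]:h[1],h[2]:h[3]],None,fx=k,fy=k,interpolation=cv2.INTER_CUBIC)
    c36,s36=np.cos(.36),np.sin(.36)
    for m,col in (((-.042,.058,.071),(0,0,255)),((-.045*c36,0,.06-.045*s36),(0,255,0)),((-.1*c36,0,.06-.1*s36),(255,0,255)),((-.015*s36,0,.06+.015*c36),(255,255,0))):
        P=np.r_[np.array(p[:2])+u*m[0]+l*m[1],m[2]];x,y=pix(c,P);cv2.circle(cr,(int((x-h[2])*k),int((y-h[0])*k)),3,col,-1)
    for e in (-1,1):
        x,y=pix(c,T+Rt[:,1]*e*(s["opening"]/2+.007));cv2.circle(cr,(int((x-h[2])*k),int((y-h[0])*k)),3,(0,165,255),-1)
    out.append(cr)
    for d_ in nets.tip_of(c,"pad_top")[:2]+nets.tip_of(c,"cylinder_cap")[:1]: 
        w=world(c,d_["at"]);e=w[:2]-np.array(p[:2]);print(c,d_["confidence"],w,e@u,e@l)
w=min(o.shape[1] for o in out);o=np.vstack([x[:,:w] for x in out]);f=min(1,600/o.shape[0],800/o.shape[1])
cv2.imwrite(sys.argv[1],cv2.resize(o,None,fx=f,fy=f)) if len(sys.argv)<3 else cv2.imwrite(sys.argv[1],out[int(sys.argv[2])])
E
python3 look.py pics/l1.png 0
```

```text
tcp in cradle -0.048153481265257585 0.030690161823292955 0.2316891135726435 z axis [-0.    -0.001 -1.   ] yaw err 0.6098626743290427
side 0.48 [0.501 0.255 0.072] -0.03811437963169453 0.05346496634534405
side 0.87 [0.824 0.229 0.016] 0.2714413072683737 0.14719400369135519
top 0.38 [0.495 0.262 0.073] -0.04644454143227068 0.05775980564647367
top 0.91 [ 0.595 -0.056  0.014] 0.1627220546242996 -0.20145203497412276
```

View pics/l1.png

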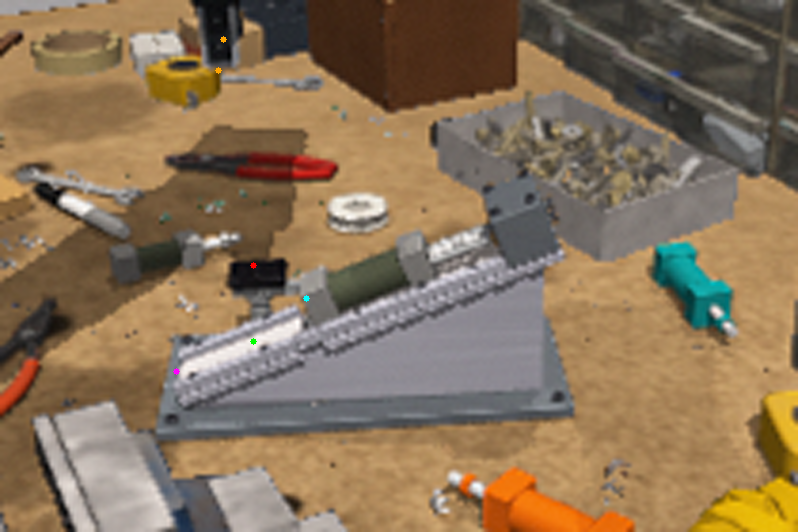

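The picture shows the pad top at about (258,268), the cap face at about (313,298) and the low end at (180,375). The fit agrees to about 2 mm, with the real thing slightly uphill of it. I'll shift uphill a little and go down to just above the pad.

Call:
step_arm([
  [[0,0,0.1],[-0.15,0,0.8],0.1],
  [[0,0,0],[0,0,0.9],0.1],
  [[0,0,0],[0,0,0.9],0.1],
  [[0,0,0],[0,0,0.9],0.1],
  [[0,0,0],[0,0,0.7],0.1],
  [[0,0,0],[0,0,0.5],0.1],
  [[0,0,0],[0,0,0.2],0.1],
  [[0,0,0],[0,0,0],0.1],
])

```text
t: 5.1
position: [0.4886, 0.233, 0.0846]
tcp_rot: [-0.001, 0.189, 0.982, -0.001]
contact_force: [-0.1, -0.4, 0.8]
opening: 0.0472
finger_force: 0.0
```

```bash
python3 look.py pics/l2.png 0; python3 -c "
from h import *
print(env.state())
cv2.imwrite('pics/l2t.png',cv2.resize(eyes.camera('top')[185:295,170:300,::-1],None,fx=4.5,fy=4.5,interpolation=cv2.INTER_CUBIC))"
```

```text
tcp in cradle -0.04190403122613231 0.028783395287558473 0.08455310347623221 z axis [-0.002 -0.001 -1.   ] yaw err -0.4013484710242964
side 0.45 [0.501 0.252 0.071] -0.03746257131002563 0.051225936523625774
side 0.96 [0.517 0.189 0.072] 0.00028026023708072805 -0.0023867140410877806
top 0.92 [0.825 0.23  0.017] 0.2730534289690318 0.14841921389805376
{'t': 5.4, 'qpos': array([ 0.04221709,  0.66608828, -0.85448915,  1.90073966,  0.65217689,
        0.87685481,  0.04674181]), 'qd': array([-1.58419382e-03,  4.33811093e-03,  2.18701568e-03,  4.94150035e-03,
        3.56066901e-04, -4.21068386e-03, -9.42763975e-05]), 'tau': array([ 4.14203375e-02, -5.64205563e+01, -1.13250026e+01, -1.69091427e+01,
        9.88989574e-03,  3.55854245e-03,  6.47714667e-03]), 'position': array([0.48941632, 0.23459329, 0.08653901]), 'tcp_rot': array([7.65917725e-04, 1.88020698e-01, 9.82164649e-01, 4.81582988e-04]), 'contact_force': array([0.2215107 , 0.05037125, 0.06598182]), 'moment': array([-0.02515702,  0.06118859,  0.01552584]), 'finger_force': 0.0, 'opening': 0.04681204613791594}
```

View pics/l2.png

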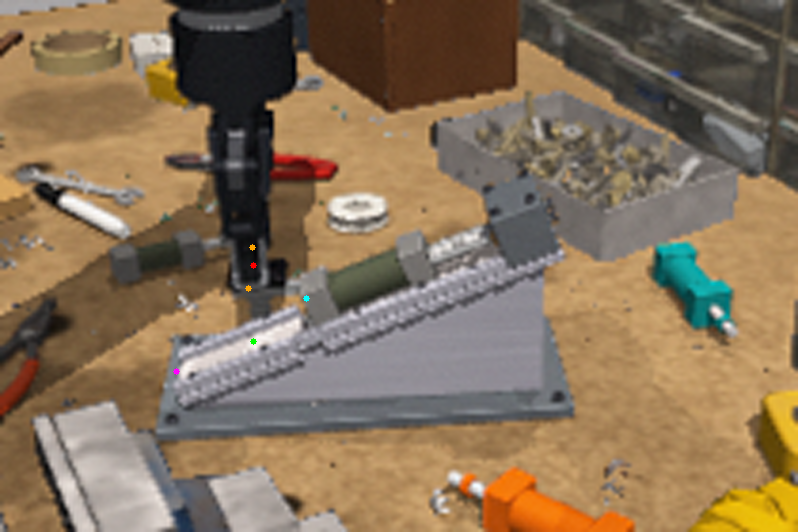

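View pics/l2t.png

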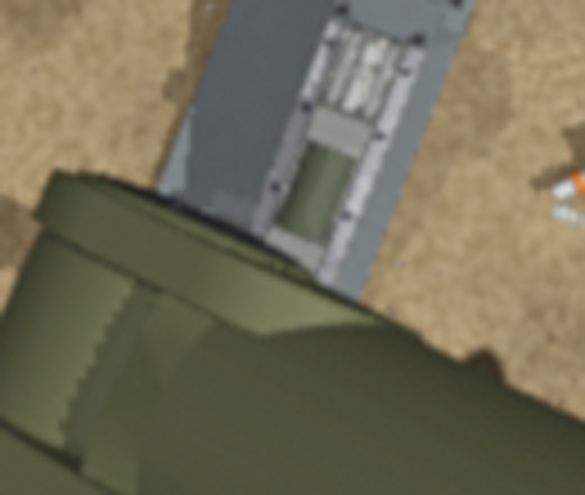

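The lane finger's tip is at about (247,287), above the green lane point. The pad finger is just above the pad, whose uphill edge shows at (287,270). I'm pressing slowly now.

Call:
step_arm([
  [[0,0,0],[0,0,0.06],0.1],
  [[0,0,0],[0,0,0.06],0.1],
  [[0,0,0],[0,0,0.06],0.1],
  [[0,0,0],[0,0,0.06],0.1],
  [[0,0,0],[0,0,0.06],0.1],
  [[0,0,0],[0,0,0.06],0.1],
  [[0,0,0],[0,0,0.06],0.1],
  [[0,0,0],[0,0,0.06],0.1],
])

```text
t: 6.12
position: [0.4888, 0.2344, 0.0709]
tcp_rot: [-0.0, 0.188, 0.982, 0.0]
contact_force: [-0.2, -0.3, -0.6]
opening: 0.0471
finger_force: 0.0
```

Call:
step_arm([
  [[0,0,0],[0,0,0.06],0.1],
  [[0,0,0],[0,0,0.06],0.1],
  [[0,0,0],[0,0,0.06],0.1],
  [[0,0,0],[0,0,0],0.1],
])

```text
t: 6.45
position: [0.4888, 0.2344, 0.0654]
tcp_rot: [-0.0, 0.188, 0.982, -0.0]
contact_force: [0.5, -0.9, 1.1]
opening: 0.047
finger_force: 0.0
```

Call:
step_arm([
  [[0,0,0],[0,0,0.06],0.1],
  [[0,0,0],[0,0,0.06],0.1],
  [[0,0,0],[0,0,0.06],0.1],
  [[0,0,0],[0,0,0],0.1],
])

```text
t: 6.78
position: [0.4889, 0.2344, 0.0601]
tcp_rot: [-0.0, 0.188, 0.982, 0.0]
contact_force: [-0.6, -0.6, 1.7]
opening: 0.0473
finger_force: 0.4
```

Call:
step_arm([
  [[0,0,0],[0,0,0.06],0.1],
  [[0,0,0],[0,0,0.06],0.1],
  [[0,0,0],[0,0,0],0.1],
])

```text
t: 7.03
position: [0.4889, 0.2345, 0.0566]
tcp_rot: [0.0, 0.188, 0.982, 0.0]
contact_force: [-1.0, 0.3, 4.7]
opening: 0.047
finger_force: 2.1
```

Call:
step_arm([
  [[0,0,0],[0,0,0.06],0.1],
  [[0,0,0],[0,0,0.06],0.1],
  [[0,0,0],[0,0,0],0.1],
])

```text
t: 7.28
position: [0.4889, 0.2346, 0.0533]
tcp_rot: [0.0, 0.188, 0.982, 0.0]
contact_force: [-2.1, -1.1, 8.2]
opening: 0.047
finger_force: 4.4
```

```bash
python3 look.py pics/l3.png 0
```

```text
tcp in cradle -0.04215228614456294 0.03040989059174619 0.053332577456208285 z axis [ 0.001  0.    -1.   ] yaw err -0.31570898192718266
side 0.63 [0.649 0.443 0.001] 0.03092447990289633 0.2823081105037685
side 0.36 [0.552 0.176 0.073] 0.03825651839587282 -0.0011653106762885555
side 0.91 [0.496 0.198 0.069] -0.022228022272336424 -0.001168624541084325
top 0.74 [0.824 0.232 0.019] 0.27122376786383834 0.14957567170660838
```

View pics/l3.png

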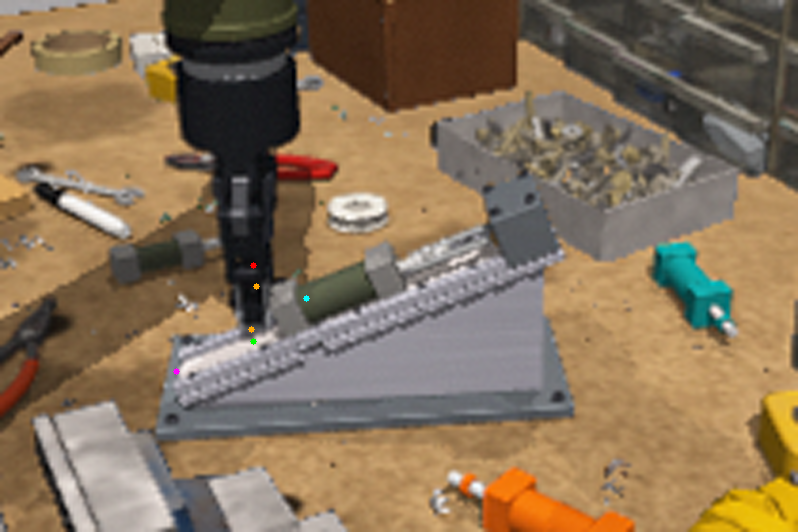

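The cylinder has slid down to the lane finger, with its cap at (280,305), about 20 mm past the gate, and it lies flat. The force has climbed past the spring's 4.4 N, so the pad is at its stop. I'll hold briefly and hand in.

Call:
step_arm([
  [[0,0,0],[0,0,0],0.1],
  [[0,0,0],[0,0,0],0.1],
  [[0,0,0],[0,0,0],0.1],
  [[0,0,0],[0,0,0],0.1],
  [[0,0,0],[0,0,0],0.1],
  [[0,0,0],[0,0,0],0.1],
])

```text
t: 8.08
position: [0.4889, 0.2345, 0.0534]
tcp_rot: [0.0, 0.188, 0.982, 0.0]
contact_force: [-2.5, -0.4, 7.3]
opening: 0.047
finger_force: 3.9
```

```bash
python3 -c "
from h import *
eyes.camera('side')
p=list(map(float,open('fit.txt').read().split()))
for d in nets.tip_of('side','cylinder_cap')[:2]: print(d['confidence'],world('side',d['at']))
s=env.state();print(s['t'],s['position'],s['contact_force'])
print(env.job_done())"
```

```text
0.68 [0.82216859 0.22731061 0.01527594]
0.61 [ 0.58907005 -0.05891528  0.01494093]
8.1833 [0.48890702 0.23456616 0.05337085] [-3.0375243  -1.63997214  7.15328625]
the job is handed in; nothing more can be done
None
```

I handed the job in at about 8 s with one finger holding the pad down (about 7 N) and the other stopping the cylinder roughly 20 mm past the gate; the judge's result wasn't shown, and the network missed the cap in the last picture, so its position comes from about a second earlier.

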